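# View the specimen plates under the stereo microscope and pile them

### The job

Switch the microscope lamp on, then take the specimen plates one at a time in the order red, yellow, blue (yellow or blue may be missing): slide the plate, window end first, between the guides under the microscope head until it is fully home, keep it still there for four seconds, then draw it out and lay it on the green board before starting the next. Build one pile centred and square on the board with flush edges, in that order from the bottom up, and finally switch the lamp off and let go of everything. Do not knock the microscope head, and leave the beaker, jar and dish where they stand.

Things in the scene. Friction and masses are not known exactly. Their poses are not given: they have to be found in the camera images.
- plate_red: specimen plate: rigid slab 180 (x) x 56 (y) x 14 (z) mm, 160 g, white with its -x end (the last 56 mm) coloured red for gripping and a round black-rimmed specimen window near its +x end. Origin at the centre of its underside. A good grip is across the 56 mm width, 62 mm from the origin towards -x.
- plate_yellow: specimen plate: rigid slab 180 (x) x 56 (y) x 14 (z) mm, 160 g, white with its -x end (the last 56 mm) coloured yellow for gripping and a round black-rimmed specimen window near its +x end. Origin at the centre of its underside. A good grip is across the 56 mm width, 62 mm from the origin towards -x. May be absent.
- plate_blue: specimen plate: rigid slab 180 (x) x 56 (y) x 14 (z) mm, 160 g, white with its -x end (the last 56 mm) coloured blue for gripping and a round black-rimmed specimen window near its +x end. Origin at the centre of its underside. A good grip is across the 56 mm width, 62 mm from the origin towards -x. May be absent.
- red_window (a point): point on the underside of the red plate below the centre of its specimen window, 60 mm from the plate's origin towards its +x; the plate's far end is 30 mm beyond it
- yellow_window (a point): point on the underside of the yellow plate below the centre of its specimen window, 60 mm from the plate's origin towards its +x; the plate's far end is 30 mm beyond it
- blue_window (a point): point on the underside of the blue plate below the centre of its specimen window, 60 mm from the plate's origin towards its +x; the plate's far end is 30 mm beyond it
- board: fixed flat green board 192 x 66 x 4 mm on the bench on which the pile is made; origin at the centre of its underside, x along its length
- board_top (a point): centre of the green board's top face, 4 mm above the bench
- lens_spot (a point): point on the microscope stage straight below the lens, stage top 50 mm above the bench; its x points into the microscope along the guides, away from the robot. A plate pushed against the stop has its window 2 mm past this point and overhangs the base's front by 55 mm, its coloured end outside
- scope: white microscope base, fixed; origin on the bench below the lens. Base from x = -95 to +105 mm, 150 mm wide (y), 50 mm high. On it two guide rails 12 mm high, 61 mm apart inside, run from x = -40 to +32 mm, their mouths flaring outward from x = -40 to -63 mm; a cross-bar stop has its face at x = +32 mm; a column stands at x = +80 mm
- scope_head: microscope head over the stage; origin at the centre of the lens' lower face, 36 mm above the stage. Lens 48 mm across; from 13 mm above the lens face a housing 72 mm deep (x, +-36 mm) and 88 mm wide; eyepieces above it lean away from the robot, top about 290 mm above the bench. Do not knock it
- lamp (a joint): lamp toggle lever on top of the grey supply box: 0 rad = off, leaning to the box's -x (towards the robot); 1.0 rad = on, leaning to its +x. Stiff enough to stay where it is left; pushed sideways at its tip
- lamp_tip (a point): tip of the lamp lever; its pivot is 70 mm below it along the lever. Its position moves with the lever
- supply: fixed grey lamp supply box 120 x 70 x 50 mm carrying the lever on its top centre; origin at the centre of its underside, x is the direction in which the lever is pushed to switch on
- beaker: clear glass beaker, 68 mm across, 90 mm tall; a bystander, origin under its centre
- jar: clear specimen jar with a red lid, 56 mm across, 70 mm tall; a bystander, origin under its centre
- dish: shallow white dish, 90 mm across, 20 mm tall; a bystander, origin under its centre
Not all that is in view belongs to the job. What is shaped like the plate_yellow but pink, purple or turquoise is not meant.

How it is judged:
By the outcome, as a careful person would: the job done as asked, in the order asked, and still so for the second after the job is handed in, with the robot touching nothing.
Of plate_yellow, plate_blue only 1 to 2 are there at a start; the rules pass over those that are not, and their reading is None.
At some moment in a run one of plate_red may be knocked a few centimetres aside while the robot is not near it.
It also fails if it takes over 210 s, if anything falls off the work surface, if the arm or the gripper's body presses on something with over 40 N, if the wrist force passes 120 N, or if a joint passes its speed limit or range.

### The arm

A 6-joint arm with a two-finger parallel gripper is mounted at the origin on the work surface. World frame = base frame: x ahead of the robot, y to its left, z up, the work surface at z = 0. Lengths are in mm, angles in degrees, forces in N, time in s.
With the tool pointing down it reaches from about 300 to 850 mm from the base axis. Payload 4.2 kg.
Tool frame: the origin (TCP) lies midway between the tips of the shut fingers; the grasp point (between the pads) lies 19 mm behind it; z points along the fingers, y is the line along which they close (so a half turn about z gives the same grasp; the last joint's range is limited). The gripper opens to 91 mm and grips with 3 to 60 N. Pads are 32 mm wide; open, the fingers measure 118 mm over their backs; the gripper's body (76 mm by 178 mm) begins 60 mm behind the grasp point.
Start: joints at [-67.036, 18.312, 89.639, -0, 72.044, -1.146], TCP at [234.887, -524.854, 213.976] pointing down, gripper open.
Joint ranges: [-177.97, 177.97], [-48.28, 115.42], [12.27, 149.76], [-77.06, 257.06], [2.81, 150.46], [-146.56, 146.56]. Speed limits (degrees/s): [147.25, 147.25, 180, 180, 180, 180].

### API

Orientations are given as [roll, pitch, yaw] about the fixed x, y, z axes, in that order (R = Rz(yaw) Ry(pitch) Rx(roll)).
In Python, from workcell import state, grab_frame, camera_model, workorder gives the robot as it stands.
- The arm moves only by the tool carry_out, never from a script. Its argument "commands" is a list of rows, each a list of 7 numbers: the turn, a rotation vector about the tool's x, y, z in degrees, then the shift along the tool's x, y, z in mm, then the opening, from -1 (shut) to 1 (fully open). In form: [[ax, ay, az, dx, dy, dz, hand], ...]. A call has 1 to 20 rows; each row is the pose to reach, as a shift and turn from the pose commanded when the call began, along the tool's axes at that moment; what a row does not reach only later rows make up. A row lasts 1/10 s, in which the tool goes at most 50 mm and 8.59 degrees, less where a joint would pass 70% of its speed; a pose out of reach is approached as far as the arm can. A call with a gripper value outside its range is refused whole. The fingers move at their own pace and stop on an object; "force" is the grip in N (left out, the last holds). Time passes only in rows, so rows that repeat a pose let the fingers close. It gives the time, the measured TCP pose, the force, the opening and the grip force at its end, in the units of the state.
- state(): the state, without advancing time (a new reading comes with each control period).
- grab_frame(name): name is "scene" or "top"; returns the picture (420x560x3 uint8, red, green, blue); there is no depth.
- camera_model(name): a dict with "fx", "fy", "cx", "cy" (pixels), "dist" ([k1, k2, p1, p2, k3] as OpenCV has them; the pictures are not rectified), "origin" and "rotation" of the camera in the world. Camera axes: x right, y up, looking along -z (the intrinsics and any distortion apply to the point x, -y, -z); pixel columns grow to the right and rows downward; lengths in mm; the calibration is good to about 2 mm. A picture is of the moment at which its call begins. camera_model takes no time and is no camera call.
- workorder.job_done(): hands the job in; it is judged then, once.
The state is a dict: "time_s": time; "qpos": joint angles; "qvel": joint speeds; "effort": joint torques, N m; "ee_pos": TCP position; "ee_rot": TCP orientation; "force": force on the tool from outside, world axes, zero at the start; "torque": the same for the moment, N m; "gripper_width": finger opening in mm; "gripper_force": force on a finger pad.
Only numpy, scipy, OpenCV 4.12 (cv2) and the standard library are available. Lean on these libraries where they do the work, as an engineer would, in place of code of your own. Each camera call takes 0.05 s, during which the arm holds its last target. There are 200 camera calls.

## Working session

There is one attempt and no reset: what is moved stays moved. The work goes in short steps, Python scripts to look and compute and a tool call to move; the robot and the scene stay as the last step left them, time stands still between calls to the robot, and variables do not carry over. Pictures are saved under pics/ and viewed, at most 14 in all, crops included, and the job is handed in when it is done.

Besides the shell and the picture viewer there is one more tool, called after "Emit:" as name([rows], argument=value, ...), one row to a line, values as JSON. carry_out: Moves the arm, as the interface text tells. Its arguments: {"type":"object","properties":{"commands":{"type":"array"},"force":{"type":"number"}},"required":["commands"]}

```bash
ls; mkdir -p pics; python3 - <<'E'
from workcell import state, grab_frame, camera_model
import cv2
for n in("scene","top"):
    cv2.imwrite(f"pics/{n}0.png",cv2.cvtColor(grab_frame(n),cv2.COLOR_RGB2BGR)); print(camera_model(n))
s=state();print({k:s[k] for k in("time_s","ee_pos","ee_rot","force","gripper_width")})
E
```

```text
pics
{'fx': 525.1089907060776, 'fy': 525.1089907060776, 'cx': 278.6145145804442, 'cy': 217.57832679388582, 'dist': array([-0.12031021,  0.        ,  0.        ,  0.        ,  0.        ]), 'origin': array([1138.88453574, -853.41536657, 1329.65690831]), 'rotation': array([41.90057354,  0.62377461, 34.52521191])}
{'fx': 510.1520438199545, 'fy': 510.1520438199545, 'cx': 269.4816541964126, 'cy': 199.131206164999, 'dist': array([0.00536456, 0.        , 0.        , 0.        , 0.        ]), 'origin': array([ 360.50579254,   41.49564266, 1774.09711297]), 'rotation': array([  5.88439351,   0.78606104, -91.21414885])}
{'time_s': 0.1, 'ee_pos': array([ 234.69970735, -524.42258104,  213.21310865]), 'ee_rot': array([-1.79909977e+02, -5.72323362e-04,  2.41106575e+01]), 'force': array([-0.12194895,  0.60854192, -0.36540936]), 'gripper_width': 91.57249047791682}
```

View pics/scene0.png

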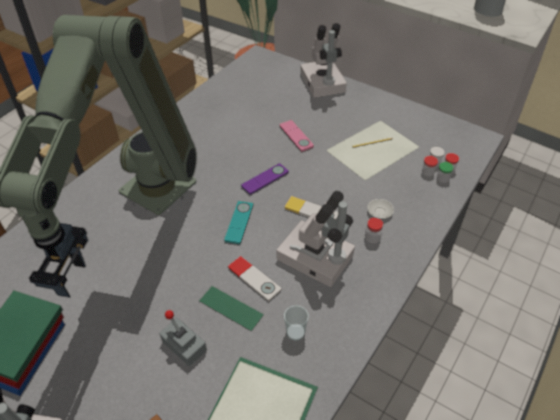

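View pics/top0.png

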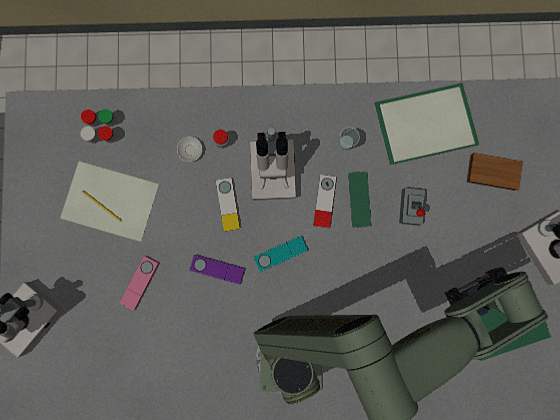

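The top view shows the red plate (325,200), yellow plate (228,205), board (360,200), supply box with lever (414,206), and scope base (273,170). Pink, purple and turquoise plates are distractors, and no blue plate is in view. Next I'll measure these.

```bash
cat > h.py <<'E'
import cv2,numpy as np
from scipy.spatial.transform import Rotation as R
from workcell import state, grab_frame, camera_model
def ray(n,px):
    c=camera_model(n);K=np.array([[c['fx'],0,c['cx']],[0,c['fy'],c['cy']],[0,0,1]])
    u=cv2.undistortPoints(np.array(px,float).reshape(-1,1,2),K,c['dist'])[:,0]
    d=np.c_[u[:,0],-u[:,1],-np.ones(len(u))]@R.from_euler('xyz',c['rotation'],degrees=True).as_matrix().T
    return c['origin'],d
def onz(n,px,z):
    o,d=ray(n,px); return o+d*((z-o[2])/d[:,2])[:,None]
def proj(n,P):
    c=camera_model(n);K=np.array([[c['fx'],0,c['cx']],[0,c['fy'],c['cy']],[0,0,1]])
    p=(np.atleast_2d(P)-c['origin'])@R.from_euler('xyz',c['rotation'],degrees=True).as_matrix()
    return cv2.projectPoints(p*[1,-1,-1],np.zeros(3),np.zeros(3),K,c['dist'])[0][:,0]
def mask(im,hue,smin=90,vmin=40,roi=None):
    h=cv2.cvtColor(im,cv2.COLOR_RGB2HSV).astype(int);d=np.abs((h[...,0]-hue+90)%180-90)
    m=((d<9)&(h[...,1]>smin)&(h[...,2]>vmin)).astype(np.uint8)
    if roi: k=np.zeros_like(m);x0,y0,x1,y1=roi;k[y0:y1,x0:x1]=1;m*=k
    return m
def white(im,roi,v=150,s=50):
    h=cv2.cvtColor(im,cv2.COLOR_RGB2HSV);m=((h[...,2]>v)&(h[...,1]<s)).astype(np.uint8)
    k=np.zeros_like(m);x0,y0,x1,y1=roi;k[y0:y1,x0:x1]=1;return m*k
def rect(n,m,z):
    "largest blob, pixels cast to plane z: centre, long, short side, yaw of long axis"
    cs=cv2.findContours(m,cv2.RETR_EXTERNAL,cv2.CHAIN_APPROX_NONE)[0]
    c=max(cs,key=cv2.contourArea);w=onz(n,c[:,0],z)[:,:2].astype(np.float32)
    (x,y),(a,b),t=cv2.minAreaRect(w)
    if a<b:a,b,t=b,a,t+90
    M=cv2.moments(w.reshape(-1,1,2));return np.round([x,y,M['m10']/M['m00'],M['m01']/M['m00'],a,b,(t+90)%180-90],1)
E
python3 - <<'E'
from h import *
t=grab_frame("top");s=grab_frame("scene")
def plate(n,im,hue,roi):
    m=mask(im,hue,roi=roi); e=rect(n,m,14)
    g=cv2.morphologyEx(m|white(im,roi,v=140),cv2.MORPH_CLOSE,np.ones((5,5)))
    print(n,'end',e,'all',rect(n,g,14))
plate("top",t,0,(305,165,345,235));plate("top",t,25,(210,170,245,240))
plate("scene",s,0,(222,250,290,305))
print('board',rect("top",mask(t,75,60,30,(340,165,380,235)),4),rect("scene",mask(s,75,60,30,(190,280,270,335)),4))
print('base',rect("top",white(t,(240,130,305,205),v=140),50))
for n,im,roi in(("top",t,(410,200,432,222)),("scene",s,(160,305,180,325))):
    m=mask(im,0,120,60,roi);ys,xs=np.nonzero(m);print(n,'tip px',xs.mean(),ys.mean(),len(xs))
A=cv2.resize(t[120:250,200:440],None,fx=3.3,fy=3.3,interpolation=cv2.INTER_CUBIC)
cv2.imwrite("pics/c1.png",cv2.cvtColor(A,cv2.COLOR_RGB2BGR))
B=cv2.resize(s[180:365,150:390],None,fx=3.2,fy=3.2,interpolation=cv2.INTER_CUBIC)
cv2.imwrite("pics/c2.png",cv2.cvtColor(B,cv2.COLOR_RGB2BGR))
E
```

```text
top end [ 470.9 -118.   470.9 -118.    56.5   55.8   80.5] all [ 531.2 -128.6  530.2 -127.9  178.4   56.4   -9.8]
top end [467.1 199.5 467.3 199.5  56.8  56.2 -81.4] all [528.  208.7 527.2 208.5 179.4  56.8   8.6]
scene end [ 470.2 -123.8  470.3 -123.7   61.1   54.2   83.1] all [ 524.7 -127.9  528.2 -128.7  200.8   76.   -13.2]
board [ 536.7 -250.9  536.8 -250.8  191.    66.1    2. ] [ 536.8 -254.7  536.8 -254.7  186.3   61.8    2. ]
base [642.6  49.5 597.1  63.8 192.9 145.9   1.1]
top tip px 420.2962962962963 212.37037037037038 54
scene tip px 168.72727272727272 314.3454545454546 55
```

View pics/c1.png

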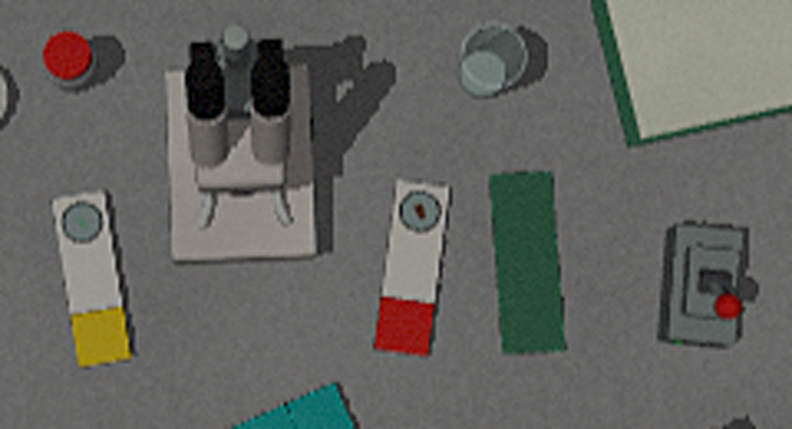

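View pics/c2.png

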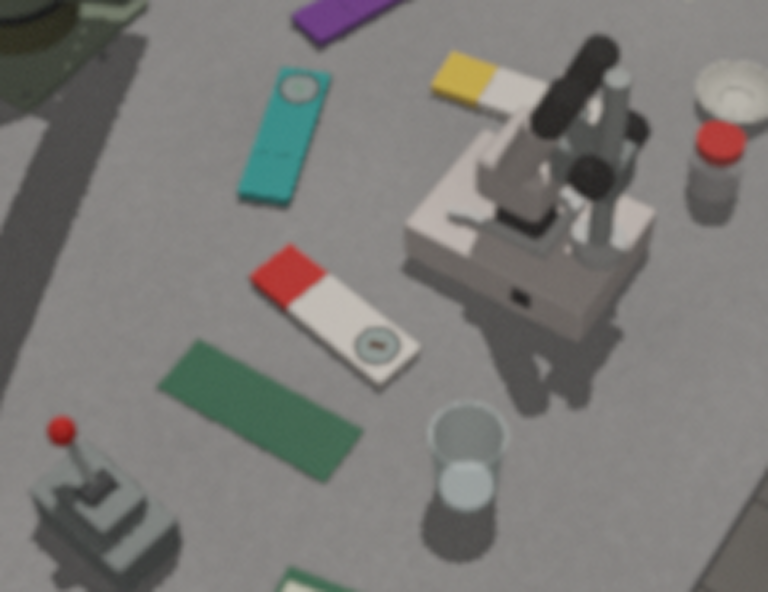

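The crops confirm the red plate with window away from the robot, the yellow plate (no competitor of that colour), the green board, and the lever leaning towards the robot. The scope base's front edge runs from about (252,198) to (296,196) in the top view. Next are scope edges and the lamp tip.

```bash
python3 - <<'E'
from h import *
t=grab_frame("top");s=grab_frame("scene")
def tri(a,b):
    (o1,d1),(o2,d2)=ray("top",[a]),ray("scene",[b]);d1=d1[0]/np.linalg.norm(d1);d2=d2[0]/np.linalg.norm(d2)
    A=np.c_[d1,-d2];k=np.linalg.lstsq(A,o2-o1,rcond=None)[0];p,q=o1+k[0]*d1,o2+k[1]*d2
    return np.round((p+q)/2,1),np.round(q-p,1)
print('tip',tri((420.3,212.4),(168.7,314.3)))
g=cv2.GaussianBlur(cv2.cvtColor(t,cv2.COLOR_RGB2GRAY).astype(np.float32),(0,0),.7)
def edge(pts,dirn,L=4):
    # strongest gradient along dirn at each pts
    out=[];k=np.arange(-L,L+.01,.1);d=np.array(dirn,float)
    for p in pts:
        q=np.array(p)+k[:,None]*d;v=cv2.remap(g,q[:,0].astype(np.float32)[None],q[:,1].astype(np.float32)[None],cv2.INTER_LINEAR)[0]
        gr=np.abs(np.gradient(v));out.append(q[np.argmax(gr)])
    return np.array(out)
def fit(W):
    vx,vy,x,y=cv2.fitLine(W[:,:2].astype(np.float32),cv2.DIST_HUBER,0,.5,.01).ravel();return np.array([x,y]),np.array([vx,vy])
L=fit(onz("top",edge([(250.7+.03*(y-145),y) for y in range(146,194,3)],(1,0)),50))
Rr=fit(onz("top",edge([(295.3,y) for y in range(165,194,2)],(1,0)),50))
F=fit(onz("top",edge([(x,198-.04*(x-252)) for x in range(256,293,3)],(0,1)),50))
B=fit(onz("top",edge([(x,141.5) for x in (252,253,254,255,289,290,291)],(0,1)),50))
for n,l in zip("LRFB",(L,Rr,F,B)):print(n,np.round(l[0],1),np.round(np.degrees(np.arctan2(l[1][1],l[1][0])),2))
gs=cv2.cvtColor(s,cv2.COLOR_RGB2GRAY)
# scene: predicted corners from top
def inter(a,b):
    k=np.linalg.solve(np.c_[a[1],-b[1]],b[0]-a[0]);return a[0]+k[0]*a[1]
for n,c in(('FL',inter(L,F)),('FR',inter(Rr,F))):
    P=[*c,50];q=proj("scene",P);print(n,np.round(c,1),'pred scene',np.round(q,1))
cor=cv2.cornerSubPix(gs,np.array([[277.,249.5]],np.float32).reshape(-1,1,2),(5,5),(-1,-1),(3,50,.01))
print(cor, onz("scene",cor[0],50))
print('supply',rect("top",((g>0)*0).astype(np.uint8)+0,50) if 0 else '')
for n,px in(("top",[(402+1.0,223.2),(424.5,188.5),(424,224.5),(404.5,188.5)]),):print(np.round(onz(n,px,50),1))
E
```

```text
tip (array([ 475.2, -423.4,  134.8]), array([-2. , -2. ,  0.4]))
L [658.  123.1] 1.63
R [609.2 -25. ] -0.18
F [543.5  39.8] -88.7
B [742.   58.3] -87.94
FL [541.6 119.8] pred scene [[301.1 219.2]]
FR [544.9 -24.8] pred scene [[276.8 248.4]]
[[[276.33182 249.79562]]] [[546.90176616 -29.97437867  50.        ]]
supply 
[[ 447.  -386.5   50. ]
 [ 563.  -464.7   50. ]
 [ 441.1 -456.6   50. ]
 [ 564.6 -397.2   50. ]]
```

```bash
cat >> h.py <<'E'
def plan(x,y,z,yaw):
    "turn (deg rotvec) and shift (mm) in present tool axes to a downward pose"
    s=state();R0=R.from_euler('xyz',s['ee_rot'],degrees=True);R1=R.from_euler('xyz',[180,0,yaw],degrees=True)
    return np.round((R0.inv()*R1).as_rotvec(degrees=True),2),np.round(R0.inv().apply(np.array([x,y,z])-s['ee_pos']),1)
E
python3 - <<'E'
from h import *
print(plan(412,-418,215,-4.5),state()['time_s'])
E
```

```text
(array([-3.000e-02,  1.000e-02,  2.861e+01]), array([205.3, -25. ,  -1.3])) 0.3
```

Emit:
carry_out([
  [0,0,10,50,-6,0,-1],
  [0,0,20,100,-12,0,-1],
  [0,0,28.6,150,-18,0,-1],
  [0,0,28.6,190,-23,0,-1],
  [0,0,28.6,205.3,-25,0,-1],
  [0,0,28.6,205.3,-25,0,-1],
  [0,0,28.6,205.3,-25,40,-1],
  [0,0,28.6,205.3,-25,75,-1],
  [0,0,28.6,205.3,-25,92,-1],
  [0,0,28.6,205.3,-25,92,-1],
  [0,0,28.6,205.3,-25,92,-1],
  [0,0,28.6,205.3,-25,92,-1],
])

```text
time_s: 1.5
ee_pos: [412.2, -419.5, 123.6]
ee_rot: [179.9, -0.1, -4.5]
force: [-0.3, 0.5, 0.7]
gripper_width: 0.4
gripper_force: 0.0
```

Emit:
carry_out([
  [0,0,0,20,0,0,-1],
  [0,0,0,35,0,0,-1],
  [0,0,0,45,0,0,-1],
  [0,0,0,55,0,0,-1],
  [0,0,0,65,0,0,-1],
  [0,0,0,75,0,0,-1],
  [0,0,0,85,0,0,-1],
  [0,0,0,93,0,0,-1],
  [0,0,0,100,0,0,-1],
  [0,0,0,100,0,0,-1],
  [0,0,0,100,0,0,-1],
])

```text
time_s: 2.6
ee_pos: [508.6, -425.4, 121.4]
ee_rot: [-179.9, 0.5, -4.5]
force: [-8.1, 0.3, 3.2]
gripper_width: 0.6
gripper_force: 4.4
```

```bash
cat > tip.py <<'E'
from h import *
import sys
t=grab_frame("top");s=grab_frame("scene");P=[]
for n,im,roi in(("top",t,(395,160,440,230)),("scene",s,(155,290,215,350))):
    m=mask(im,0,110,50,roi);ys,xs=np.nonzero(m);print(n,len(xs),xs.mean() if len(xs) else '',ys.mean() if len(xs) else '')
    if len(xs): print(np.round(onz(n,[(xs.mean(),ys.mean())],134),1))
print(state()['ee_pos'],state()['force'])
E
python3 tip.py
```

```text
top 0  
scene 72 184.66666666666666 328.81944444444446
[[ 537.7 -433.   134. ]]
[ 508.56063187 -425.37939223  121.39945797] [-8.66741259  0.16219428  1.72977855]
```

Emit:
carry_out([
  [0,0,0,3,0,0,-1],
  [0,0,0,6,0,0,-1],
  [0,0,0,9,0,0,-1],
  [0,0,0,9,0,0,-1],
])

```text
time_s: 3.1
ee_pos: [509.2, -425.4, 121.4]
ee_rot: [-179.8, 1.5, -4.5]
force: [-28.5, 1.8, 11.4]
gripper_width: 0.4
gripper_force: 14.3
```

```bash
python3 tip.py
```

```text
top 0  
scene 70 184.67142857142858 328.8285714285714
[[ 537.7 -433.   134. ]]
[ 509.20270106 -425.39157117  121.4002838 ] [-27.83787441   2.68534317  11.51228958]
```

Emit:
carry_out([
  [0,0,0,-10,0,0,-1],
  [0,0,0,-40,0,0,-1],
  [0,0,0,-50,0,-30,-1],
  [0,0,0,-50,0,-70,-1],
  [0,0,0,-50,0,-70,-1],
  [0,0,0,-50,0,-70,-1],
])

```text
time_s: 3.8
ee_pos: [471.8, -423.2, 193.3]
ee_rot: [179.9, -0.2, -4.5]
force: [-0.4, -0.4, 0.5]
gripper_width: 0.8
gripper_force: 0.0
```

```bash
cat > look.py <<'E'
from h import *
t=grab_frame("top")
for nm,hue,roi in(("red",0,(305,150,345,240)),("yel",25,(200,160,250,245))):
    m=mask(t,hue,roi=roi); g=cv2.morphologyEx(m|white(t,roi,v=140),cv2.MORPH_CLOSE,np.ones((5,5)))
    print(nm,'end',rect("top",m,14),'all',rect("top",g,14))
E
python3 tip.py;python3 look.py;python3 - <<'E'
from h import *
print(plan(469.4,-117.6,110,-9.8))
E
```

```text
top 51 421.4313725490196 193.0
[[ 538.8 -429.4  134. ]]
scene 59 184.52542372881356 329.10169491525426
[[ 537.9 -433.8  134. ]]
[ 470.81100311 -422.25216341  190.88601399] [ 0.89089894  0.49596332 -0.2619736 ]
red end [ 470.9 -118.   470.9 -118.    56.5   55.8   80.5] all [ 531.2 -128.6  530.5 -127.9  178.4   56.4   -9.8]
yel end [467.1 199.5 467.3 199.5  56.8  56.2 -81.4] all [527.9 208.7 527.2 208.5 179.2  56.8   8.6]
(array([-0.09,  0.11,  5.32]), array([ -24.9, -303.4,   81.1]))
```

Emit:
carry_out([
  [0,0,1,-5,-45,0,1],
  [0,0,2,-9,-92,0,1],
  [0,0,3,-13,-139,0,1],
  [0,0,4,-17,-186,0,1],
  [0,0,5,-20,-233,0,1],
  [0,0,5.3,-24,-275,20,1],
  [0,0,5.3,-25,-303.5,50,1],
  [0,0,5.3,-25,-303.5,81,1],
  [0,0,5.3,-25,-303.5,81,1],
  [0,0,5.3,-25,-303.5,81,1],
  [0,0,5.3,-25,-303.5,81,1],
  [0,0,5.3,-25,-303.5,81,1],
])

```text
time_s: 5.15
ee_pos: [470.8, -119.1, 112.2]
ee_rot: [180.0, -0.2, -9.8]
force: [-0.2, 1.2, 0.2]
gripper_width: 91.1
gripper_force: 0.0
```

```bash
python3 look.py;python3 - <<'E'
from h import *
s=state();print(s['ee_pos'],s['ee_rot'],s['gripper_width'],s['time_s'])
A=grab_frame("top")[130:250,240:400];B=grab_frame("scene")[210:330,190:350]
cv2.imwrite("pics/h1.png",cv2.cvtColor(cv2.resize(np.hstack([A,B]),None,fx=2.5,fy=2.5,interpolation=cv2.INTER_CUBIC),cv2.COLOR_RGB2BGR))
E
```

```text
red end [ 446.2 -122.4  446.2 -123.7   38.3    8.6   81.6] all [ 594.3 -138.2  604.9 -140.9   54.    51.    80. ]
yel end [467.1 199.5 467.2 199.5  56.8  56.2 -81.4] all [527.8 208.7 527.1 208.5 178.9  56.8   8.6]
[ 470.580784   -119.04829078  112.12197227] [ 1.79981779e+02 -1.47116452e-01 -9.84936494e+00] 91.00589660753764 5.2
```

View pics/h1.png

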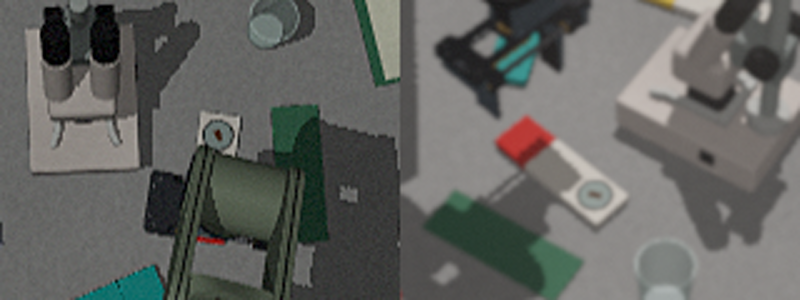

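The open gripper is hovering over the red end, which is visible in both views (about (211,240) and (526,140) in the picture), and the fingers straddle it. I'll go down and grip.

Emit:
carry_out([
  [0,0,0,0,0,35,1],
  [0,0,0,0,0,70,1],
  [0,0,0,0,0,90,1],
  [0,0,0,0,0,100,1],
  [0,0,0,0,0,106,1],
  [0,0,0,0,0,108,1],
  [0,0,0,0,0,108,1],
  [0,0,0,0,0,108,-1],
  [0,0,0,0,0,108,-1],
  [0,0,0,0,0,108,-1],
  [0,0,0,0,0,108,-1],
  [0,0,0,0,0,108,-1],
  [0,0,0,0,0,108,-1],
  [0,0,0,0,0,108,-1],
  [0,0,0,0,0,108,-1],
], force=30)

```text
time_s: 6.8
ee_pos: [469.8, -118.5, 3.2]
ee_rot: [180.0, -0.0, -9.8]
force: [-1.3, -1.3, 4.4]
gripper_width: 55.8
gripper_force: 29.9
```

Emit:
carry_out([
  [0,0,0,0,0,-20,-1],
  [0,0,0,0,0,-50,-1],
  [0,0,0,0,0,-80,-1],
  [0,0,0,0,0,-97,-1],
  [0,0,0,0,0,-97,-1],
])

```text
time_s: 7.3
ee_pos: [471.2, -118.4, 101.7]
ee_rot: [-180.0, -0.3, -9.8]
force: [0.1, -0.3, -1.3]
gripper_width: 55.6
gripper_force: 29.9
```

```bash
python3 - <<'E'
from h import *
print(plan(413,44.2,100,1.3))
E
```

```text
(array([  0.03,  -0.28, -11.1 ]), array([ -85.1, -150.3,    1.3]))
```

Emit:
carry_out([
  [0,0,-1,-12,-15,0,-1],
  [0,0,-3,-25,-38,0,-1],
  [0,0,-5,-40,-65,0,-1],
  [0,0,-7,-54,-92,0,-1],
  [0,0,-9,-68,-118,0,-1],
  [0,0,-10.5,-79,-138,0,-1],
  [0,0,-11.1,-84,-148,0,-1],
  [0,0,-11.1,-85,-150.3,0,-1],
  [0,0,-11.1,-85,-150.3,0,-1],
  [0,0,-11.1,-85,-150.3,0,-1],
  [0,0,-11.1,-85,-150.3,44,-1],
  [0,0,-11.1,-85,-150.3,44,-1],
  [0,0,-11.1,-85,-150.3,44,-1],
])

```text
time_s: 8.6
ee_pos: [411.2, 43.7, 55.9]
ee_rot: [180.0, 0.1, 1.2]
force: [0.2, -0.8, -1.2]
gripper_width: 55.5
gripper_force: 30.0
```

```bash
python3 - <<'E'
from h import *
s=state();print(s['ee_pos'],s['ee_rot'],s['gripper_width'],s['time_s'])
A=grab_frame("top")[130:250,220:350];B=grab_frame("scene")[160:280,210:370]
import pickle
cv2.imwrite("pics/i1.png",cv2.cvtColor(cv2.resize(np.hstack([A,B]),None,fx=2.7,fy=2.7,interpolation=cv2.INTER_CUBIC),cv2.COLOR_RGB2BGR))
E
```

```text
[411.23480377  43.68714825  55.87179101] [1.79986923e+02 1.22335822e-01 1.23463999e+00] 55.507626212279554 8.6
```

View pics/i1.png

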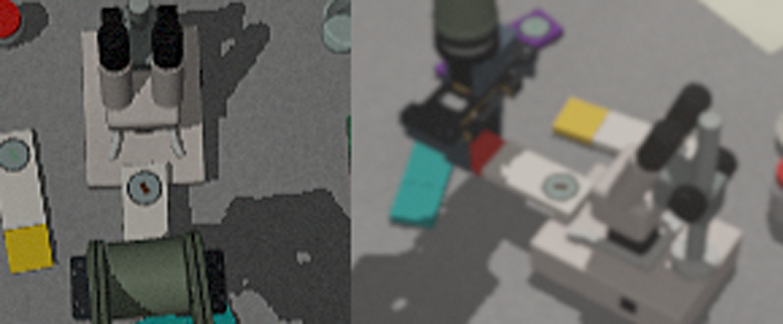

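The plate is held in front of the scope. In the picture its window is at (144,187), with the flared guide mouths at (117,150) and (178,150) either side. I'll measure its lateral offset against the base in the same view.

```bash
cat > lat.py <<'E'
from h import *
t=grab_frame("top")
g=cv2.GaussianBlur(cv2.cvtColor(t,cv2.COLOR_RGB2GRAY).astype(np.float32),(0,0),.7)
def ed(rows,x0,z,sgn,L=4):
    out=[]
    for y in rows:
        k=np.arange(x0-L,x0+L,.1,dtype=np.float32);v=cv2.remap(g,k[None],np.full((1,len(k)),y,np.float32),cv2.INTER_LINEAR)[0]
        out.append((k[np.argmax(sgn*np.gradient(v))],y))
    W=onz("top",out,z);p=np.polyfit(W[:,0],W[:,1],1);return p
s=state();zt=s['ee_pos'][2]-3.2+14
pl,pr=ed(range(199,216),265.6,zt,1),ed(range(199,216),282.2,zt,-1)
bl,br=ed(range(150,194),251.3,50,1),ed(range(166,194),295.4,50,-1)
f=lambda p,x:np.round(np.polyval(p,x),1)
for n,p in(("pl",pl),("pr",pr),("bl",bl),("br",br)):print(n,'yaw',np.round(np.degrees(np.arctan(p[0])),2),'y@540',f(p,540),'y@640',f(p,640))
print('plate mid@540',(f(pl,540)+f(pr,540))/2,'w',f(pl,540)-f(pr,540),'base mid@540',(f(bl,540)+f(br,540))/2,'@640',(f(bl,640)+f(br,640))/2)
E
python3 lat.py; python3 - <<'E'
from h import *
t=grab_frame("top");A=t[160:205,245:305]
cv2.imwrite("pics/i2.png",cv2.cvtColor(cv2.resize(A,None,fx=12,fy=12,interpolation=cv2.INTER_CUBIC),cv2.COLOR_RGB2BGR))
E
```

```text
pl yaw 4.51 y@540 79.4 y@640 87.3
pr yaw -1.14 y@540 21.4 y@640 19.4
bl yaw 0.86 y@540 121.5 y@640 123.0
br yaw -0.05 y@540 -25.0 y@640 -25.1
plate mid@540 50.400000000000006 w 58.00000000000001 base mid@540 48.25 @640 48.95
```

View pics/i2.png

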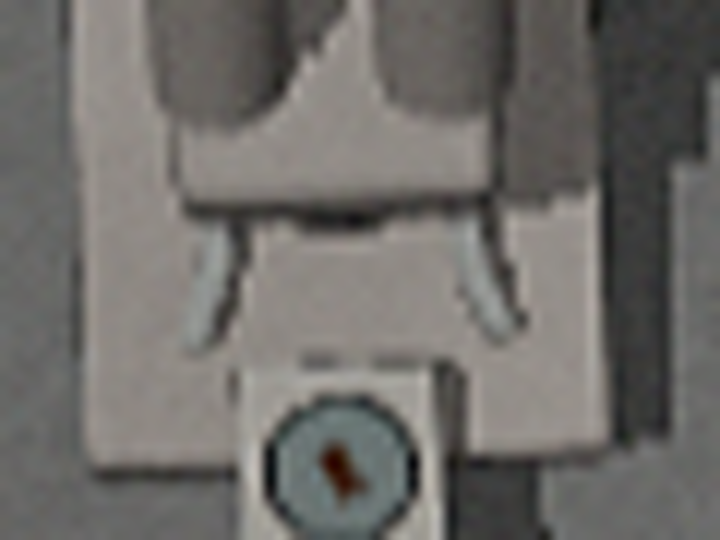

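```bash
python3 - <<'E'
from h import *
c=lambda *p:[(245+(x+.5)/12-.5,160+(y+.5)/12-.5) for x,y in p]
print('plate FL,FR,L,R',onz("top",c((243,365),(440,362),(240,520),(443,520)),66.7).round(1).tolist())
print('flare tips out, straight inner',onz("top",c((195,347),(508,332),(236,222),(470,222)),62).round(1).tolist())
print('base FL FR',onz("top",c((92,468),(605,450)),50).round(1).tolist())
print('window',onz("top",c((340,468)),66.7).round(1))
print('housing front L,R z99',onz("top",c((185,205),(488,195)),115).round(1).tolist())
E
```

```text
plate FL,FR,L,R [[568.4, 76.3, 66.7], [568.0, 21.0, 66.7], [524.7, 78.1, 66.7], [523.4, 21.2, 66.7]]
flare tips out, straight inner [[574.4, 89.9, 62.0], [576.6, 1.6, 62.0], [609.7, 77.6, 62.0], [608.1, 11.5, 62.0]]
base FL FR [[542.0, 120.1, 50.0], [543.9, -25.3, 50.0]]
window [[538.7  49.7  66.7]]
housing front L,R z99 [[607.0, 90.3, 115.0], [607.8, 7.4, 115.0]]
```

Emit:
carry_out([
  [0,0,0.2,5,2,1,-1],
  [0,0,0.2,15,2,1,-1],
  [0,0,0.2,25,2,1,-1],
  [0,0,0.2,35,2,1,-1],
  [0,0,0.2,42,2,1,-1],
  [0,0,0.2,49,2,1,-1],
  [0,0,0.2,55,2,1,-1],
  [0,0,0.2,60,2,1,-1],
  [0,0,0.2,60,2,1,-1],
])

```text
time_s: 9.7
ee_pos: [472.3, 43.7, 54.9]
ee_rot: [180.0, -0.0, 1.1]
force: [-1.1, 0.0, -1.5]
gripper_width: 55.3
gripper_force: 30.0
```

```bash
python3 - <<'E'
from h import *
s=state();print(s['ee_pos'],s['ee_rot'],s['force'],s['torque'])
A=grab_frame("top")[160:220,245:305];B=grab_frame("scene")[200:260,260:330]
r=lambda A:cv2.resize(A,(390,390),interpolation=cv2.INTER_CUBIC)
cv2.imwrite("pics/i3.png",cv2.cvtColor(np.hstack([r(A),r(B)]),cv2.COLOR_RGB2BGR))
E
```

```text
[472.3185517  43.699098   54.9406695] [ 1.79995717e+02 -3.50564578e-02  1.11179570e+00] [-1.09024145  0.04561309 -1.53514483] [ 0.02400823  0.15851109 -0.00293446]
```

View pics/i3.png

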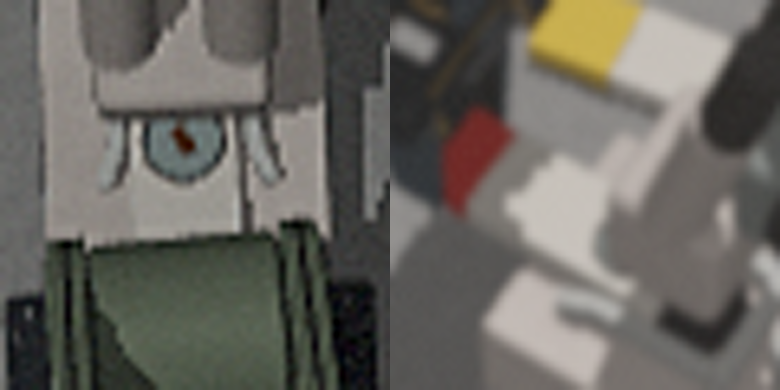

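The plate's tip is between the guides and centred, with the window at (184,145) and the rails' inner sides at about 128 and 243. There is no contact force, so I'll push on to the stop.

Emit:
carry_out([
  [0,0,0,6,0,0,-1],
  [0,0,0,12,0,0,-1],
  [0,0,0,18,0,0,-1],
  [0,0,0,24,0,0,-1],
  [0,0,0,29,0,0,-1],
  [0,0,0,33,0,0,-1],
  [0,0,0,36,0,0,-1],
  [0,0,0,38,0,0,-1],
  [0,0,0,38,0,0,-1],
])

```text
time_s: 10.7
ee_pos: [509.7, 44.4, 54.9]
ee_rot: [180.0, -0.0, 1.1]
force: [-0.2, -0.5, -1.9]
gripper_width: 56.0
gripper_force: 30.0
```

Emit:
carry_out([
  [0,0,0,1,0,0,-1],
  [0,0,0,2,0,0,-1],
  [0,0,0,3,0,0,-1],
  [0,0,0,4,0,0,-1],
  [0,0,0,4,0,0,-1],
])

```text
time_s: 11.2
ee_pos: [513.7, 44.5, 55.0]
ee_rot: [180.0, -0.0, 1.1]
force: [0.1, 0.6, -1.4]
gripper_width: 56.0
gripper_force: 30.0
```

Emit:
carry_out([
  [0,0,0,1,0,0,-1],
  [0,0,0,2,0,0,-1],
  [0,0,0,3,0,0,-1],
  [0,0,0,3,0,0,-1],
])

```text
time_s: 11.6
ee_pos: [514.9, 44.4, 54.5]
ee_rot: [180.0, 0.2, 1.1]
force: [-5.5, -0.2, 1.1]
gripper_width: 56.1
gripper_force: 30.0
```

Emit:
carry_out([
  [0,0,0,1,0,0.5,-1],
  [0,0,0,1,0,1,-1],
  [0,0,0,1,0,1.5,-1],
  [0,0,0,1,0,1.5,-1],
])

```text
time_s: 12.0
ee_pos: [515.0, 44.2, 53.1]
ee_rot: [180.0, 0.3, 1.1]
force: [-7.9, -1.4, 1.9]
gripper_width: 56.0
gripper_force: 30.0
```

Emit:
carry_out([
  [0,0,0,0,0,0.4,-1],
  [0,0,0,0,0,0.4,-1],
  [0,0,0,0,0,0.4,-1],
  [0,0,0,0,0,0.4,-1],
  [0,0,0,0,0,0.4,-1],
  [0,0,0,0,0,0.4,-1],
  [0,0,0,0,0,0.4,-1],
  [0,0,0,0,0,0.4,-1],
  [0,0,0,0,0,0.4,-1],
  [0,0,0,0,0,0.4,-1],
  [0,0,0,0,0,0.4,-1],
  [0,0,0,0,0,0.4,-1],
  [0,0,0,0,0,0.4,-1],
  [0,0,0,0,0,0.4,-1],
  [0,0,0,0,0,0.4,-1],
  [0,0,0,0,0,0.4,-1],
  [0,0,0,0,0,0.4,-1],
  [0,0,0,0,0,0.4,-1],
  [0,0,0,0,0,0.4,-1],
  [0,0,0,0,0,0.4,-1],
])

```text
time_s: 14.0
ee_pos: [515.0, 44.2, 53.0]
ee_rot: [180.0, 0.3, 1.1]
force: [-7.2, -0.6, 4.2]
gripper_width: 55.6
gripper_force: 30.0
```

Emit:
carry_out([
  [0,0,0,0,0,0,-1],
  [0,0,0,0,0,0,-1],
  [0,0,0,0,0,0,-1],
  [0,0,0,0,0,0,-1],
  [0,0,0,0,0,0,-1],
  [0,0,0,0,0,0,-1],
  [0,0,0,0,0,0,-1],
  [0,0,0,0,0,0,-1],
  [0,0,0,0,0,0,-1],
  [0,0,0,0,0,0,-1],
  [0,0,0,0,0,0,-1],
  [0,0,0,0,0,0,-1],
  [0,0,0,0,0,0,-1],
  [0,0,0,0,0,0,-1],
  [0,0,0,0,0,0,-1],
  [0,0,0,0,0,0,-1],
  [0,0,0,0,0,0,-1],
  [0,0,0,0,0,0,-1],
  [0,0,0,0,0,0,-1],
  [0,0,0,0,0,0,-1],
])

```text
time_s: 16.0
ee_pos: [515.0, 44.2, 53.0]
ee_rot: [180.0, 0.3, 1.1]
force: [-8.3, -1.4, 3.8]
gripper_width: 55.4
gripper_force: 30.0
```

Emit:
carry_out([
  [0,0,0,0,0,0,-1],
  [0,0,0,0,0,0,-1],
  [0,0,0,0,0,0,-1],
  [0,0,0,0,0,0,-1],
  [0,0,0,0,0,0,-1],
  [0,0,0,0,0,0,-1],
  [0,0,0,0,0,0,-1],
  [0,0,0,0,0,0,-1],
])

```text
time_s: 16.8
ee_pos: [515.0, 44.2, 53.0]
ee_rot: [180.0, 0.3, 1.1]
force: [-7.9, -1.2, 4.4]
gripper_width: 55.8
gripper_force: 30.0
```

```bash
cat >> h.py <<'E'
def pose(n=8):
    "mean of readings taken over n short camera waits"
    a=[]
    for _ in range(n): s=state();a.append(np.r_[s['ee_pos'],s['ee_rot'][2]]);grab_frame("top")
    return np.mean(a,0).round(2)
E
python3 -c "
from h import *
print(pose(),state()['force'],state()['time_s'])"
```

```text
[514.99  44.23  52.99   1.1 ] [-7.60740252 -1.07487619  4.03314018] 17.2
```

Emit:
carry_out([
  [0,0,0,-4,0,-1,-1],
  [0,0,0,-12,0,-1,-1],
  [0,0,0,-24,0,-1,-1],
  [0,0,0,-38,0,-1,-1],
  [0,0,0,-52,0,-1,-1],
  [0,0,0,-66,0,-1,-1],
  [0,0,0,-80,0,-1,-1],
  [0,0,0,-94,0,-1,-1],
  [0,0,0,-106,0,-2,-1],
  [0,0,0,-114,0,-10,-1],
  [0,0,0,-114,0,-25,-1],
  [0,0,0,-114,0,-40,-1],
  [0,0,0,-114,0,-40,-1],
  [0,0,0,-114,0,-40,-1],
])

```text
time_s: 18.6
ee_pos: [403.7, 42.4, 93.3]
ee_rot: [180.0, -0.1, 1.1]
force: [-0.4, 0.4, -2.5]
gripper_width: 55.5
gripper_force: 30.0
```

```bash
python3 -c "
from h import *
print(plan(469.4,-255.8,60,2.0),state()['ee_pos'])"
```

```text
(array([ 0.  , -0.08, -0.89]), array([ 59.8, 299.4,  33.4])) [403.72677175  42.36909292  93.34362733]
```

Emit:
carry_out([
  [0,0,0,3,12,0,-1],
  [0,0,0,8,35,0,-1],
  [0,0,0,13,63,0,-1],
  [0,0,0,19,93,0,-1],
  [0,0,-0.3,25,123,0,-1],
  [0,0,-0.5,31,153,0,-1],
  [0,0,-0.7,37,183,0,-1],
  [0,0,-0.9,43,213,0,-1],
  [0,0,-0.9,49,243,0,-1],
  [0,0,-0.9,54,270,0,-1],
  [0,0,-0.9,58,290,0,-1],
  [0,0,-0.9,59.8,299.4,0,-1],
  [0,0,-0.9,59.8,299.4,30,-1],
  [0,0,-0.9,59.8,299.4,60,-1],
  [0,0,-0.9,59.8,299.4,72,-1],
  [0,0,-0.9,59.8,299.4,72,-1],
  [0,0,-0.9,59.8,299.4,72,-1],
])

```text
time_s: 20.3
ee_pos: [469.7, -255.9, 21.7]
ee_rot: [180.0, -0.1, 2.0]
force: [-0.0, -0.1, -1.7]
gripper_width: 56.3
gripper_force: 30.0
```

```bash
python3 - <<'E'
from h import *
print(pose(2),state()['force'])
t=grab_frame("top");s=grab_frame("scene")
A=t[160:240,330:400];B=s[270:350,180:280]
cv2.imwrite("pics/b1.png",cv2.cvtColor(np.hstack([cv2.resize(A,(420,480),interpolation=3),cv2.resize(B,(375,300),interpolation=3)[[*range(300)]+[0]*180]]),cv2.COLOR_RGB2BGR))
E
```

```text
[ 469.95 -256.01   21.96    2.03] [-0.57799469 -0.40502976 -2.01452737]
```

View pics/b1.png

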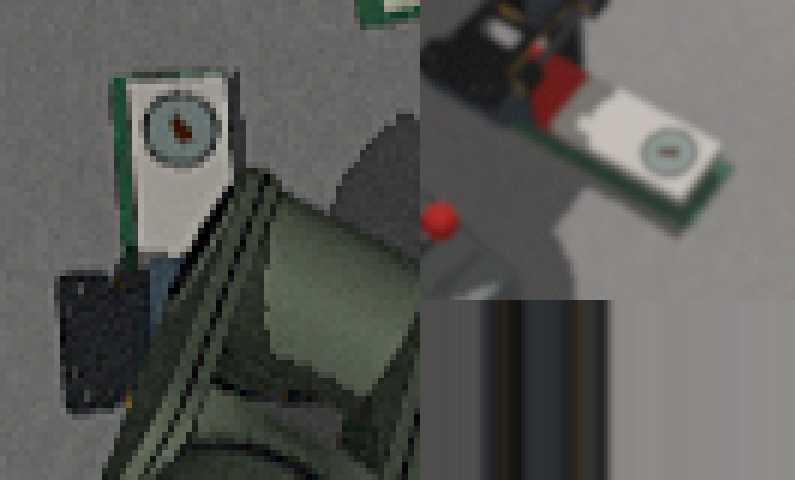

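The red plate hovers 18 mm over the board: window at (182,128) in the left half, a green strip along its left edge, nearly flush at the far end. I'll compute the offset from plate corners and window in both views.

```bash
python3 - <<'E'
from h import *
a=lambda *p:[(330+(x+.5)/6-.5,160+(y+.5)/6-.5) for x,y in p]
b=lambda *p:[(180+(x-420+.5)/3.75-.5,270+(y+.5)/3.75-.5) for x,y in p]
u=np.array([np.cos(np.radians(2)),np.sin(np.radians(2))]);v=np.array([-u[1],u[0]])
for n,P,c in(("top",a((182,128),(133,78),(230,78),(134,160),(137,240)),(536.7,-250.9)),("scene",b((669,152),(722,150),(683,197)),(536.8,-254.7))):
    w=onz(n,P,33)[:,:2]-c;print(n,'along/across from board centre',np.c_[w@u,w@v].round(1).tolist())
w=onz("scene",b((731,168),(683,224)),4)[:,:2]-(536.8,-254.7);print('scene board far corners',np.c_[w@u,w@v].round(1).tolist())
E
```

```text
top along/across from board centre [[59.6, -1.5], [90.1, 24.3], [86.8, -31.1], [42.7, 27.2], [-3.2, 28.8]]
scene along/across from board centre [[56.2, 2.6], [89.7, 25.9], [87.8, -24.3]]
scene board far corners [[93.7, 30.4], [90.3, -30.6]]
```

```bash
cat > sk.py <<'E'
from h import *
import sys
zt=float(sys.argv[1])
t=grab_frame("top").astype(np.float32)
g=cv2.GaussianBlur(t,(0,0),.6)
def ed(ch,rows,x0,x1,sgn,z):
    o=[]
    for y in rows:
        k=np.arange(x0,x1,.1,dtype=np.float32);v=cv2.remap(ch,k[None],np.full((1,len(k)),y,np.float32),cv2.INTER_LINEAR)[0]
        o.append((k[np.argmax(sgn*np.gradient(v))],y))
    W=onz("top",o,z);p=np.polyfit(W[:,0],W[:,1],1);r=W[:,1]-np.polyval(p,W[:,0])
    k=abs(r)<1.5*r.std()+.1;p=np.polyfit(W[k,0],W[k,1],1)
    return 'yaw %.2f y@537 %.1f y@600 %.1f rms %.1f'%(np.degrees(np.arctan(p[0])),np.polyval(p,537),np.polyval(p,600),r.std())
red=g[...,0]
print('plate left ',ed(red,range(175,201),349,356,1,zt))
print('plate right',ed(red,range(174,188),365,372,-1,zt))
print('board left ',ed(g[...,1]-g[...,0],range(175,199),346,353,1,4))
E
python3 sk.py 33
```

```text
plate left  yaw 1.01 y@537 -221.7 y@600 -220.6 rms 1.1
plate right yaw -1.84 y@537 -273.5 y@600 -275.5 rms 0.6
board left  yaw 1.64 y@537 -217.2 y@600 -215.4 rms 1.3
```

Emit:
carry_out([
  [0,0,-0.5,0.5,0,6,-1],
  [0,0,-0.5,0.5,0,11,-1],
  [0,0,-0.5,0.5,0,13.5,-1],
  [0,0,-0.5,0.5,0,14.7,-1],
  [0,0,-0.5,0.5,0,14.7,-1],
  [0,0,-0.5,0.5,0,14.7,-1],
])

```text
time_s: 21.15
ee_pos: [469.5, -255.6, 7.4]
ee_rot: [-180.0, 0.0, 2.5]
force: [-1.8, 2.4, 9.1]
gripper_width: 55.7
gripper_force: 30.0
```

Emit:
carry_out([
  [0,0,0,0,0,0,0.2],
  [0,0,0,0,0,0,1],
  [0,0,0,0,0,0,1],
  [0,0,0,0,0,0,1],
  [0,0,0,0,0,-5,1],
  [0,0,0,0,0,-30,1],
  [0,0,0,0,0,-70,1],
  [0,0,0,0,0,-110,1],
  [0,0,0,0,0,-110,1],
])

```text
time_s: 22.05
ee_pos: [473.1, -257.8, 122.0]
ee_rot: [179.6, -0.6, 2.5]
force: [1.4, -0.1, 0.2]
gripper_width: 91.2
gripper_force: 0.0
```

```bash
python3 -c "
from h import *
print(plan(466.2,197.5,115,8.6),state()['ee_pos'],state()['gripper_width'])"
```

```text
(array([ 0.4 , -0.57, -6.09]), array([  12.9, -455.2,    4.2])) [ 473.11860867 -257.7857777   122.01695301] 91.15896212004917
```

Emit:
carry_out([
  [0,0,-1,1,-40,0,1],
  [0,0,-2,3,-88,0,1],
  [0,0,-3,5,-136,0,1],
  [0,0,-4,7,-184,0,1],
  [0,0,-5,9,-232,0,1],
  [0,0,-6,11,-280,0,1],
  [0,0,-6.1,13,-328,0,1],
  [0,0,-6.1,14,-376,0,1],
  [0,0,-6.1,15,-420,0,1],
  [0,0,-6.1,16.5,-445,0,1],
  [0,0,-6.1,16.5,-452.8,3,1],
  [0,0,-6.1,16.5,-452.8,3,1],
  [0,0,-6.1,16.5,-452.8,3,1],
  [0,0,-6.1,16.5,-452.8,3,1],
])

```text
time_s: 23.45
ee_pos: [466.2, 195.9, 113.2]
ee_rot: [180.0, 0.0, 8.5]
force: [0.4, 0.6, 0.6]
gripper_width: 91.3
gripper_force: 0.0
```

```bash
cat > pile.py <<'E'
from h import *
import sys
hue,zt=int(sys.argv[1]),float(sys.argv[2])
t=grab_frame("top");roi=(335,150,390,245)
m=mask(t,hue,roi=roi);g=cv2.morphologyEx(m|white(t,roi,v=120),cv2.MORPH_CLOSE,np.ones((5,5)))
print('end',rect("top",m,zt),'all',rect("top",g,zt))
b=cv2.morphologyEx(g|mask(t,75,60,30,roi),cv2.MORPH_CLOSE,np.ones((3,3)));print('board+plate',rect("top",b,4))
E
python3 pile.py 0 18; python3 -c "
from h import *
print(pose(3),plan(466.2,197.5,115,8.6))"
```

```text
end [ 473.1 -251.6  472.  -251.7   55.3   55.1   88.8] all [ 534.6 -249.4  533.2 -249.2  180.3   56.6    2. ]
board+plate [ 536.3 -251.2  536.3 -250.7  191.9   67.     2.1]
[466.4  196.14 113.36   8.51] (array([ 0.01, -0.01, -0.07]), array([-0.1, -1.1, -1.6]))
```

Emit:
carry_out([
  [0,0,0,0,-1,35,1],
  [0,0,0,0,-1,70,1],
  [0,0,0,0,-1,92,1],
  [0,0,0,0,-1,102,1],
  [0,0,0,0,-1,108,1],
  [0,0,0,0,-1,110,1],
  [0,0,0,0,-1,110,1],
  [0,0,0,0,-1,110,-1],
  [0,0,0,0,-1,110,-1],
  [0,0,0,0,-1,110,-1],
  [0,0,0,0,-1,110,-1],
  [0,0,0,0,-1,110,-1],
  [0,0,0,0,-1,110,-1],
  [0,0,0,0,-1,110,-1],
  [0,0,0,0,-1,110,-1],
], force=30)

```text
time_s: 25.15
ee_pos: [466.2, 198.0, 3.5]
ee_rot: [180.0, 0.0, 8.6]
force: [-0.8, -2.7, 4.2]
gripper_width: 55.8
gripper_force: 29.9
```

Emit:
carry_out([
  [0,0,0,0,0,-20,-1],
  [0,0,0,0,0,-50,-1],
  [0,0,0,0,0,-80,-1],
  [0,0,0,0,0,-97,-1],
  [0,0,0,0,0,-97,-1],
  [0,0,0,0,0,-97,-1],
])

```text
time_s: 25.75
ee_pos: [465.5, 198.2, 99.5]
ee_rot: [180.0, 0.1, 8.6]
force: [0.4, 0.3, -2.1]
gripper_width: 55.4
gripper_force: 29.9
```

```bash
python3 -c "
from h import *
print(pose(3),plan(411,42.2,100,1.1))"
```

```text
[465.15 198.04  99.02   8.6 ] (array([0.05, 0.19, 7.5 ]), array([-76.7, 145.9,  -0.9]))
```

Emit:
carry_out([
  [0,0,0,-15,3,0,-1],
  [0,0,1,-35,10,0,-1],
  [0,0,2,-55,20,0,-1],
  [0,0,3,-68,40,0,-1],
  [0,0,4.5,-76,66,0,-1],
  [0,0,6,-76.5,94,0,-1],
  [0,0,7.5,-76.5,120,0,-1],
  [0,0,7.5,-76.5,140,0,-1],
  [0,0,7.5,-76.5,146,0,-1],
  [0,0,7.5,-76.5,146,0,-1],
  [0,0,7.5,-76.5,146,25,-1],
  [0,0,7.5,-76.5,146,44,-1],
  [0,0,7.5,-76.5,146,44,-1],
  [0,0,7.5,-76.5,146,44,-1],
])

```text
time_s: 27.3
ee_pos: [412.2, 43.1, 56.3]
ee_rot: [-180.0, 0.1, 1.2]
force: [0.5, -0.2, -1.7]
gripper_width: 55.5
gripper_force: 29.9
```

```bash
python3 -c "
from h import *
print(pose(3),plan(411,42.2,54.8,1.1),state()['force'])"
```

```text
[412.61  43.05  56.69   1.15] (array([-0.01, -0.09,  0.04]), array([-2. ,  0.6,  2.3])) [ 0.3988332  -0.45130493 -2.42103812]
```

Emit:
carry_out([
  [0,0,0,4,0.7,1.7,-1],
  [0,0,0,14,0.7,1.7,-1],
  [0,0,0,24,0.7,1.7,-1],
  [0,0,0,34,0.7,1.7,-1],
  [0,0,0,42,0.7,1.7,-1],
  [0,0,0,49,0.7,1.7,-1],
  [0,0,0,55,0.7,1.7,-1],
  [0,0,0,60,0.7,1.7,-1],
  [0,0,0,60,0.7,1.7,-1],
])

```text
time_s: 28.35
ee_pos: [473.1, 42.9, 54.6]
ee_rot: [180.0, -0.0, 1.1]
force: [-0.4, 0.7, -1.9]
gripper_width: 55.8
gripper_force: 29.9
```

Emit:
carry_out([
  [0,0,0,6,0,0,-1],
  [0,0,0,12,0,0,-1],
  [0,0,0,18,0,0,-1],
  [0,0,0,23,0,0,-1],
  [0,0,0,27,0,0,-1],
  [0,0,0,31,0,0,-1],
  [0,0,0,34,0,0,-1],
  [0,0,0,36,0,0,-1],
  [0,0,0,36,0,0,-1],
])

```text
time_s: 29.25
ee_pos: [508.6, 43.6, 54.6]
ee_rot: [180.0, -0.0, 1.1]
force: [0.2, 0.6, -2.3]
gripper_width: 55.8
gripper_force: 29.9
```

Emit:
carry_out([
  [0,0,0,1,0,0,-1],
  [0,0,0,2,0,0,-1],
  [0,0,0,3,0,0,-1],
  [0,0,0,4,0,0,-1],
  [0,0,0,4,0,0,-1],
])

```text
time_s: 29.75
ee_pos: [512.6, 43.7, 54.6]
ee_rot: [180.0, -0.0, 1.1]
force: [0.6, 0.8, -2.0]
gripper_width: 55.8
gripper_force: 29.9
```

Emit:
carry_out([
  [0,0,0,1,0,0.3,-1],
  [0,0,0,2,0,0.6,-1],
  [0,0,0,3,0,1,-1],
  [0,0,0,4,0,1.3,-1],
  [0,0,0,4,0,1.3,-1],
])

```text
time_s: 30.25
ee_pos: [515.8, 43.7, 53.6]
ee_rot: [180.0, 0.1, 1.1]
force: [-2.4, 0.4, 3.0]
gripper_width: 55.6
gripper_force: 29.9
```

Emit:
carry_out([
  [0,0,0,1,0,0,-1],
  [0,0,0,2,0,0,-1],
  [0,0,0,2,0,0,-1],
])

```text
time_s: 30.55
ee_pos: [516.3, 43.7, 53.5]
ee_rot: [180.0, 0.2, 1.1]
force: [-7.5, 0.1, 6.9]
gripper_width: 56.0
gripper_force: 29.9
```

Emit:
carry_out([
  [0,0,0,0.3,0,0,-1],
  [0,0,0,0.3,0,0,-1],
  [0,0,0,0.3,0,0,-1],
  [0,0,0,0.3,0,0,-1],
  [0,0,0,0.3,0,0,-1],
  [0,0,0,0.3,0,0,-1],
  [0,0,0,0.3,0,0,-1],
  [0,0,0,0.3,0,0,-1],
  [0,0,0,0.3,0,0,-1],
  [0,0,0,0.3,0,0,-1],
  [0,0,0,0.3,0,0,-1],
  [0,0,0,0.3,0,0,-1],
  [0,0,0,0.3,0,0,-1],
  [0,0,0,0.3,0,0,-1],
  [0,0,0,0.3,0,0,-1],
  [0,0,0,0.3,0,0,-1],
  [0,0,0,0.3,0,0,-1],
  [0,0,0,0.3,0,0,-1],
  [0,0,0,0.3,0,0,-1],
  [0,0,0,0.3,0,0,-1],
])

```text
time_s: 32.55
ee_pos: [516.4, 43.7, 53.5]
ee_rot: [180.0, 0.3, 1.1]
force: [-7.6, -0.5, 8.0]
gripper_width: 55.6
gripper_force: 29.9
```

Emit:
carry_out([
  [0,0,0,0,0,0,-1],
  [0,0,0,0,0,0,-1],
  [0,0,0,0,0,0,-1],
  [0,0,0,0,0,0,-1],
  [0,0,0,0,0,0,-1],
  [0,0,0,0,0,0,-1],
  [0,0,0,0,0,0,-1],
  [0,0,0,0,0,0,-1],
  [0,0,0,0,0,0,-1],
  [0,0,0,0,0,0,-1],
  [0,0,0,0,0,0,-1],
  [0,0,0,0,0,0,-1],
  [0,0,0,0,0,0,-1],
  [0,0,0,0,0,0,-1],
  [0,0,0,0,0,0,-1],
  [0,0,0,0,0,0,-1],
  [0,0,0,0,0,0,-1],
  [0,0,0,0,0,0,-1],
  [0,0,0,0,0,0,-1],
  [0,0,0,0,0,0,-1],
])

```text
time_s: 34.55
ee_pos: [516.4, 43.7, 53.5]
ee_rot: [180.0, 0.3, 1.1]
force: [-9.0, 0.2, 7.3]
gripper_width: 55.7
gripper_force: 29.9
```

Emit:
carry_out([
  [0,0,0,0,0,0,-1],
  [0,0,0,0,0,0,-1],
  [0,0,0,0,0,0,-1],
  [0,0,0,0,0,0,-1],
  [0,0,0,0,0,0,-1],
  [0,0,0,0,0,0,-1],
  [0,0,0,0,0,0,-1],
  [0,0,0,0,0,0,-1],
])

```text
time_s: 35.35
ee_pos: [516.4, 43.7, 53.5]
ee_rot: [180.0, 0.3, 1.1]
force: [-8.3, 0.3, 7.0]
gripper_width: 55.9
gripper_force: 29.9
```

Emit:
carry_out([
  [0,0,0,-4,0,-1,-1],
  [0,0,0,-12,0,-1,-1],
  [0,0,0,-24,0,-1,-1],
  [0,0,0,-38,0,-1,-1],
  [0,0,0,-52,0,-1,-1],
  [0,0,0,-66,0,-1,-1],
  [0,0,0,-80,0,-1,-1],
  [0,0,0,-94,0,-1,-1],
  [0,0,0,-106,0,-2,-1],
  [0,0,0,-114,0,-10,-1],
  [0,0,0,-114,0,-25,-1],
  [0,0,0,-114,0,-40,-1],
  [0,0,0,-114,0,-40,-1],
  [0,0,0,-114,0,-40,-1],
])

```text
time_s: 36.75
ee_pos: [404.7, 41.6, 93.6]
ee_rot: [180.0, -0.1, 1.1]
force: [-0.2, 1.0, -2.4]
gripper_width: 55.9
gripper_force: 29.9
```

```bash
python3 pile.py 0 18; python3 -c "
from h import *
print(pose(3),plan(470.8,-255.6,60,2.5),state()['force'])"
```

```text
end [ 471.7 -251.7  471.9 -251.7   56.8   55.4  -86.5] all [ 534.3 -249.4  533.4 -249.2  181.8   56.4    2.1]
board+plate [ 536.2 -250.9  536.2 -250.5  192.1   66.3    2.1]
[404.16  41.56  92.87   1.11] (array([ 0.01,  0.09, -1.39]), array([ 60.9, 298.4,  32.7])) [ 0.01644176 -0.18049109 -2.44733633]
```

Emit:
carry_out([
  [0,0,0,3,12,0,-1],
  [0,0,0,8,35,0,-1],
  [0,0,0,13,63,0,-1],
  [0,0,0,19,93,0,-1],
  [0,0,-0.4,25,123,0,-1],
  [0,0,-0.8,31,153,0,-1],
  [0,0,-1.2,37,183,0,-1],
  [0,0,-1.4,43,213,0,-1],
  [0,0,-1.4,49,243,0,-1],
  [0,0,-1.4,54,270,0,-1],
  [0,0,-1.4,58,290,0,-1],
  [0,0,-1.4,60.9,298.4,0,-1],
  [0,0,-1.4,60.9,298.4,30,-1],
  [0,0,-1.4,60.9,298.4,55,-1],
  [0,0,-1.4,60.9,298.4,55,-1],
  [0,0,-1.4,60.9,298.4,55,-1],
  [0,0,-1.4,60.9,298.4,55,-1],
])

```text
time_s: 38.65
ee_pos: [472.4, -255.8, 39.7]
ee_rot: [179.9, -0.1, 2.5]
force: [0.4, -0.8, -1.9]
gripper_width: 55.8
gripper_force: 30.0
```

```bash
python3 - <<'E'
from h import *
print(pose(4),plan(470.8,-255.6,21.8,2.5),state()['force'])
t=grab_frame("top");s=grab_frame("scene")
A=t[160:240,330:400];B=s[270:350,180:280]
cv2.imwrite("pics/b2.png",cv2.cvtColor(np.hstack([cv2.resize(A,(420,480),interpolation=3),cv2.resize(B,(375,300),interpolation=3)[[*range(300)]+[0]*180]]),cv2.COLOR_RGB2BGR))
E
```

```text
[ 472.32 -255.85   39.71    2.53] (array([ 0.06, -0.1 ,  0.02]), array([-1.2, -0.2, 17.6])) [-4.91622366e-01  1.48718096e-03 -2.24007670e+00]
```

View pics/b2.png

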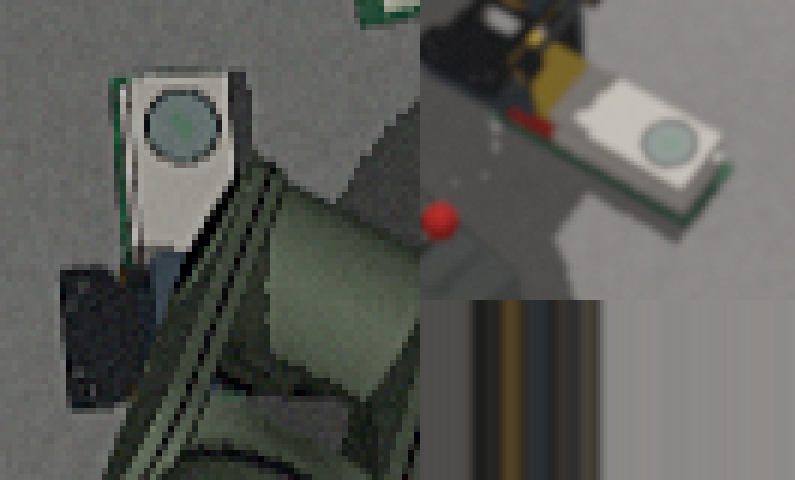

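The yellow plate hovers over the red one. The sliver of red on its left, at x≈125 in the left half, matches the roughly 5 mm of parallax from the height gap. I'll lower, release and measure.

Emit:
carry_out([
  [0,0,0,-1.2,0,7,-1],
  [0,0,0,-1.2,0,13,-1],
  [0,0,0,-1.2,0,16,-1],
  [0,0,0,-1.2,0,17.5,-1],
  [0,0,0,-1.2,0,18,-1],
  [0,0,0,-1.2,0,18,-1],
])

```text
time_s: 39.55
ee_pos: [469.8, -255.7, 21.5]
ee_rot: [-180.0, 0.0, 2.5]
force: [-4.4, -0.1, 10.1]
gripper_width: 55.5
gripper_force: 30.0
```

Emit:
carry_out([
  [0,0,0,0,0,0,0.2],
  [0,0,0,0,0,0,1],
  [0,0,0,0,0,0,1],
  [0,0,0,0,0,0,1],
  [0,0,0,0,0,-5,1],
  [0,0,0,0,0,-30,1],
  [0,0,0,0,0,-70,1],
  [0,0,0,0,0,-110,1],
  [0,0,0,-45,0,-110,1],
  [0,0,0,-90,0,-110,1],
  [0,0,0,-120,0,-110,1],
  [0,0,0,-120,0,-110,1],
  [0,0,0,-120,0,-110,1],
])

```text
time_s: 40.85
ee_pos: [350.6, -261.2, 130.9]
ee_rot: [179.9, -0.1, 2.4]
force: [-0.3, -0.3, 0.1]
gripper_width: 91.0
gripper_force: 0.0
```

```bash
python3 pile.py 25 32; python3 - <<'E'
from h import *
print(pose(3))
t=grab_frame("top");s=grab_frame("scene")
A=t[160:240,330:400];B=s[270:350,180:280]
cv2.imwrite("pics/b3.png",cv2.cvtColor(np.hstack([cv2.resize(A,(420,480),interpolation=3),cv2.resize(B,(375,300),interpolation=3)[[*range(300)]+[0]*180]]),cv2.COLOR_RGB2BGR))
E
```

```text
end [ 470.4 -251.5  470.3 -251.8   57.5   55.7  -86.9] all [ 533.  -249.7  531.5 -249.3  181.6   56.8    1.9]
board+plate [ 537.7 -250.6  537.3 -250.2  189.    66.5    1.7]
[ 351.46 -261.32  130.69    2.52]
```

View pics/b3.png

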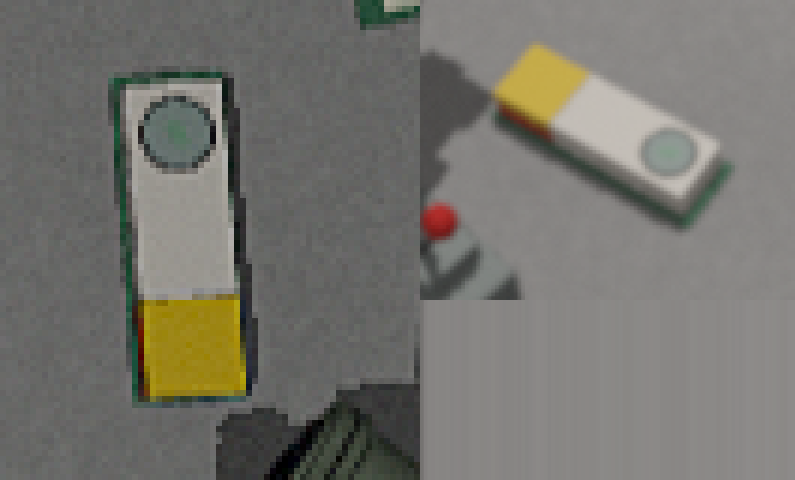

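Both plates are piled, yellow on top. Yellow's tail sticks out about 1–1.5 mm towards the robot, and the pile sits about 2–3 mm short of the board centre along x. I'll push the tail ends gently with the shut fingers to square and centre them.

```bash
python3 -c "
from h import *
print(plan(412,-257.7,6,2.0))"
```

```text
(array([ 0.  , -0.  ,  0.56]), array([ 61. ,  -0.5, 124.2]))
```

Emit:
carry_out([
  [0,0,0.5,20,-0.5,0,-1],
  [0,0,0.5,45,-0.5,0,-1],
  [0,0,0.5,60,-0.5,0,-1],
  [0,0,0.5,60,-0.5,0,-1],
  [0,0,0.5,60,-0.5,40,-1],
  [0,0,0.5,60,-0.5,80,-1],
  [0,0,0.5,60,-0.5,110,-1],
  [0,0,0.5,60,-0.5,122,-1],
  [0,0,0.5,60,-0.5,124,-1],
  [0,0,0.5,60,-0.5,124,-1],
  [0,0,0.5,60,-0.5,124,-1],
])

```text
time_s: 42.25
ee_pos: [410.6, -258.2, 7.3]
ee_rot: [179.9, -0.1, 2.0]
force: [-0.0, 0.1, -0.1]
gripper_width: 6.0
gripper_force: 0.0
```

Emit:
carry_out([
  [0,0,0,2,0,0,-1],
  [0,0,0,4,0,0,-1],
  [0,0,0,6,0,0,-1],
  [0,0,0,7,0,0,-1],
  [0,0,0,8,0,0,-1],
  [0,0,0,9,0,0,-1],
  [0,0,0,10,0,0,-1],
  [0,0,0,10,0,0,-1],
])

```text
time_s: 43.05
ee_pos: [420.3, -257.4, 6.3]
ee_rot: [180.0, -0.0, 2.0]
force: [0.8, -0.5, -0.3]
gripper_width: 0.3
gripper_force: 0.0
```

```bash
cat > ends.py <<'E'
from h import *
# far-end window position of the upper plate, colour-free: dark rim of window in top view; and scene view window
t=grab_frame("top");s=grab_frame("scene")
def win(n,im,roi,z):
    x0,y0,x1,y1=roi;c=im[y0:y1,x0:x1].astype(int);h=cv2.cvtColor(im,cv2.COLOR_RGB2HSV)[y0:y1,x0:x1]
    m=((h[...,1]>22)&(h[...,0]>60)&(h[...,0]<115)&(c.sum(2)>240)).astype(np.uint8)
    q=max(cv2.findContours(m,cv2.RETR_EXTERNAL,cv2.CHAIN_APPROX_NONE)[0],key=cv2.contourArea);M=cv2.moments(q)
    p=(M['m10']/M['m00']+x0,M['m01']/M['m00']+y0);print(n,np.round(p,2),M['m00'],onz(n,[p],z).round(1)[0,:2])
win("top",t,(349,172,370,192),32);win("scene",s,(236,300,257,320),32)
st=state();print(st['ee_pos'].round(1),st['force'].round(1))
E
python3 ends.py
```

```text
top [359.14 181.9 ] 77.5 [ 593.1 -247.7]
scene [245.97 310.14] 11.5 [ 592.3 -249.7]
[ 420.2 -257.4    6.3] [ 0.   0.4 -0. ]
```

Emit:
carry_out([
  [0,0,0,1,0,0,-1],
  [0,0,0,2,0,0,-1],
  [0,0,0,3,0,0,-1],
  [0,0,0,4,0,0,-1],
  [0,0,0,5,0,0,-1],
  [0,0,0,5,0,0,-1],
])

```text
time_s: 43.75
ee_pos: [425.1, -257.2, 6.3]
ee_rot: [-180.0, 0.0, 2.0]
force: [-0.6, -0.7, 0.3]
gripper_width: 0.7
gripper_force: 0.2
```

```bash
python3 ends.py
```

```text
top [359.23 181.8 ] 74.0 [ 593.4 -248. ]
scene [245.5 310. ] 10.0 [ 590.9 -250.1]
[ 425.1 -257.2    6.3] [-0.8  0.2 -0.1]
```

Emit:
carry_out([
  [0,0,0,0.7,0,0,-1],
  [0,0,0,1.4,0,0,-1],
  [0,0,0,2.1,0,0,-1],
  [0,0,0,2.8,0,0,-1],
  [0,0,0,2.8,0,0,-1],
])

```text
time_s: 44.35
ee_pos: [426.8, -256.8, 6.3]
ee_rot: [-180.0, 0.1, 2.0]
force: [-5.2, -0.5, 4.2]
gripper_width: 0.2
gripper_force: 2.6
```

```bash
python3 ends.py
```

```text
top [359.06 181.43] 76.5 [ 594.7 -247.5]
scene [246.42 310.46] 13.5 [ 594.  -249.8]
[ 426.8 -256.7    6.3] [-5.6 -1.1  4.1]
```

Emit:
carry_out([
  [0,0,0,0.7,0,0,-1],
  [0,0,0,1.4,0,0,-1],
  [0,0,0,2,0,0,-1],
  [0,0,0,2,0,0,-1],
])

```text
time_s: 44.85
ee_pos: [428.7, -256.6, 6.3]
ee_rot: [-179.9, 0.1, 2.0]
force: [-5.3, 0.2, 5.3]
gripper_width: 0.8
gripper_force: 2.7
```

```bash
python3 ends.py
```

```text
top [359.2  180.89] 75.0 [ 596.6 -248.1]
scene [246.71 310.63] 12.5 [ 595.  -249.8]
[ 428.7 -256.6    6.3] [-5.6  0.2  4. ]
```

Emit:
carry_out([
  [0,0,0,-10,0,0,-1],
  [0,0,0,-25,0,0,-1],
  [0,0,0,-25,0,-40,-1],
  [0,0,0,-25,0,-90,-1],
  [0,0,0,-25,0,-140,-1],
  [0,0,0,-25,0,-190,-1],
  [0,0,0,-25,0,-194,-1],
  [0,0,0,-25,0,-194,-1],
])

```text
time_s: 45.75
ee_pos: [405.0, -258.3, 201.6]
ee_rot: [179.9, -0.2, 2.0]
force: [-0.1, 0.3, -0.4]
gripper_width: 0.5
gripper_force: 0.0
```

```bash
python3 pile.py 25 32; python3 -c "
from h import *
print(plan(600,-436,200,-4.5))"
```

```text
end [ 475.2 -251.7  477.5 -250.7   55.9   53.3  -86.5] all [ 538.  -252.3  539.  -248.8  178.5   64.8    3.5]
board+plate [ 540.7 -254.3  542.1 -249.6  181.6   73.4    2.2]
(array([-0.01,  0.01,  6.49]), array([189.6, 185. ,  -0.2]))
```

Emit:
carry_out([
  [0,0,1,33,32,0,-1],
  [0,0,2,66,64,0,-1],
  [0,0,4,99,96,0,-1],
  [0,0,5,132,128,0,-1],
  [0,0,6.5,160,156,0,-1],
  [0,0,6.5,182,178,0,-1],
  [0,0,6.5,189.6,185,0,-1],
  [0,0,6.5,189.6,185,0,-1],
  [0,0,6.5,189.6,185,40,-1],
  [0,0,6.5,189.6,185,75,-1],
  [0,0,6.5,189.6,185,78,-1],
  [0,0,6.5,189.6,185,78,-1],
  [0,0,6.5,189.6,185,78,-1],
])

```text
time_s: 47.1
ee_pos: [601.6, -436.6, 124.4]
ee_rot: [179.9, -0.1, -4.5]
force: [0.3, -0.7, 0.7]
gripper_width: 0.6
gripper_force: 0.0
```

```bash
python3 pile.py 25 32;python3 tip.py
```

```text
end [ 474.1 -251.2  474.  -251.4   57.    55.6  -86.5] all [ 536.6 -248.7  535.7 -248.9  181.1   57.2    2.8]
board+plate [ 536.4 -250.9  535.2 -250.1  190.1   66.6    1.9]
top 0  
scene 27 184.1851851851852 330.8888888888889
[[ 540.7 -438.3  134. ]]
[ 601.75442046 -436.69396978  124.7253189 ] [-0.31388157 -0.00836992  0.70749344]
```

Emit:
carry_out([
  [0,0,0,-15,0,3,-1],
  [0,0,0,-27,0,3,-1],
  [0,0,0,-37,0,3,-1],
  [0,0,0,-47,0,3,-1],
  [0,0,0,-57,0,3,-1],
  [0,0,0,-67,0,3,-1],
  [0,0,0,-77,0,3,-1],
  [0,0,0,-86,0,3,-1],
  [0,0,0,-94,0,3,-1],
  [0,0,0,-98,0,3,-1],
  [0,0,0,-98,0,3,-1],
])

```text
time_s: 48.35
ee_pos: [502.4, -428.5, 119.2]
ee_rot: [-180.0, 0.1, -4.5]
force: [-0.2, -0.3, -0.5]
gripper_width: 0.4
gripper_force: 0.0
```

```bash
python3 tip.py
```

```text
top 0  
scene 23 195.95652173913044 307.60869565217394
[[ 520.1 -366.6  134. ]]
[ 503.09643353 -428.67821815  119.34362217] [-0.13336125  0.45729336  0.80557752]
```

Emit:
carry_out([
  [0,0,0,-3,0,0,-1],
  [0,0,0,-6,0,0,-1],
  [0,0,0,-9,0,0,-1],
  [0,0,0,-9,0,0,-1],
])

```text
time_s: 48.85
ee_pos: [500.4, -428.6, 119.8]
ee_rot: [179.9, -0.8, -4.6]
force: [13.8, -0.0, -6.4]
gripper_width: 0.7
gripper_force: 7.3
```

Emit:
carry_out([
  [0,0,0,10,0,0,-1],
  [0,0,0,50,0,0,-1],
  [0,0,0,60,0,-40,-1],
  [0,0,0,60,0,-85,-1],
  [0,0,0,60,50,-100,-1],
  [0,0,0,30,100,-100,-1],
  [0,0,0,-10,140,-100,-1],
  [0,0,0,-60,140,-100,-1],
  [0,0,0,-110,140,-100,-1],
  [0,0,0,-160,140,-100,-1],
  [0,0,0,-160,140,-100,-1],
  [0,0,0,-160,140,-100,-1],
])

```text
time_s: 50.05
ee_pos: [322.0, -555.0, 220.0]
ee_rot: [180.0, 0.0, -4.6]
force: [0.7, -0.6, 0.3]
gripper_width: 0.2
gripper_force: 0.0
```

```bash
python3 tip.py; python3 pile.py 25 32;python3 ends.py; python3 - <<'E'
from h import *
t=grab_frame("top");s=grab_frame("scene")
A=t[160:240,330:440];B=s[270:365,150:275]
cv2.imwrite("pics/f1.png",cv2.cvtColor(np.hstack([cv2.resize(A,(412,300),interpolation=3),cv2.resize(B,(388,300),interpolation=3)]),cv2.COLOR_RGB2BGR))
E
```

```text
top 52 419.88461538461536 213.55769230769232
[[ 472.6 -421.1  134. ]]
scene 75 177.2 311.25333333333333
[[ 486.  -403.9  134. ]]
[ 324.84971133 -555.07828608  219.62813206] [0.6587833  0.14351091 0.37306228]
end [ 473.8 -251.3  474.  -251.3   57.    56.1  -86.5] all [ 536.3 -248.7  535.  -249.1  181.7   56.7    2.5]
board+plate [ 536.4 -250.6  535.3 -250.2  190.1   66.7    1.7]
top [359.14 180.9 ] 77.5 [ 596.6 -247.9]
scene [246.58 310.54] 13.5 [ 594.6 -249.8]
[ 325.6 -554.8  219. ] [ 0.2 -0.3  0.1]
```

View pics/f1.png

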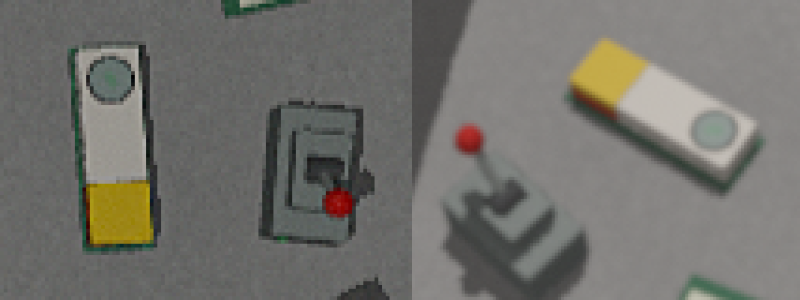

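The lamp is off, with the lever leaning back towards the robot at (340,203) in the left half. The pile is square on the board to within about 2 mm, and the arm is clear. I'm handing in.

```bash
python3 -c "
from workcell import workorder
print(workorder.job_done())"
```

```text
the job is handed in; nothing more can be done
None
```

I handed the job in at about 50 s: the red and yellow plates (no blue in view) each went fully home and were held over 4 s, then piled red under yellow within about 2 mm of the board's centre, lamp off and arm clear; no verdict came back.

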